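# Show the webcam the mark under a hanging plant pot with an inspection mirror

### The job

Pick up the inspection mirror by its blue grip and hold it glass up straight below the plant pot that hangs in the ring of the lab stand, in the middle of the webcam's view, tilted so that the webcam sees the red dot on the pot's underside in the glass. Keep hold of the mirror: the job finishes while the gripper still holds it there, still and touching nothing else. Do not knock the stand, and leave the bottle, the tape roll and the ruler where they are.

Things in the scene. Friction and masses are not known exactly. Their poses are not given: they have to be found in the camera images.
- mirror: inspection mirror, 280 mm long, about 110 g, lying glass up. Origin: bench level under the middle of its blue grip; x runs to the mirror head, z out of the reflecting face. Grip: flat-sided bar 110 mm long (x -55 to 55), 14 wide (y), 18 high (z 0 to 18); then a thin steel shaft and a rigid head 80 x 64 mm centred 190 mm along x. Balance point about 55 mm from the origin towards the head.
- glass (a point): middle of the mirror's reflecting face, 190 mm along x and 13 mm along z from the mirror's origin; axes as the mirror (z out of the glass, grip towards -x). The glass is 74 mm (x) by 58 mm (y).
- stand: fixed grey lab stand; place and yaw vary. Origin: bench level straight below the dot. Base plate x -70 to 190, y -65 to 65, 12 mm thick; rod 12 mm thick at x = 150, 612 mm high. A ring, on an arm from the rod, holds a terracotta pot with a white-flowered plant: underside 62 mm across, rim 96, 90 high. On the +y side a webcam in a clamp on the same rod.
- dot (a point): centre of the red dot, 16 mm across, in the middle of the pot's flat underside, facing down; 250 to 300 mm above the bench (it varies, and the webcam with it). Axes as the stand.
- lens (a point): lens of the black bar-shaped webcam (84 x 28 x 25 mm). z is its line of view, 45 degrees down; x lies along the bar, level. It is 156 mm sideways (stand +y) from the pot's axis and 26 mm higher than the dot, so cannot see the dot directly. The middle of its view, where the middle of the glass belongs, is 220 mm from the lens along z: 130 mm straight below the dot.
- sight (a point): point in the air on the line from lens to dot, 63 % of the way from the lens. With the glass in the middle of the view, the webcam sees the dot mid-glass when the line square to the glass through its middle passes through this point: the glass then halves the angle between lens and dot, tilted 22 degrees from level towards the webcam. Axes as the stand.
- bottle: clear lab bottle with a green cap, 72 mm across, 150 mm high, standing on the bench; origin: centre of its underside. Leave alone.
- tape: roll of green tape lying flat, 80 mm across, 20 mm high; origin: centre of its underside. Leave alone.
- ruler: pink ruler lying flat, 200 (x) x 32 x 4 mm; origin: centre of its underside. Leave alone.

How it is judged:
By the outcome, as a careful person would: the job done as asked, in the order asked, and still so for the second after the job is handed in, while the arm keeps its last pose, push and grip.
It also fails if it takes over 45 s, if anything falls off the work surface, if the arm or the gripper's body presses on something with over 40 N, if the wrist force passes 120 N, or if a joint passes its speed limit or range.

### The arm

A 6-joint arm with a two-finger parallel gripper is mounted at the origin on the work surface. World frame = base frame: x ahead of the robot, y to its left, z up, the work surface at z = 0. Lengths are in m, angles in degrees, forces in N, time in s.
With the tool pointing down it reaches from about 0.4 to 0.825 m from the base axis. Payload 7 kg.
Tool frame: the origin (TCP) lies on the centre line of the jaws, within the pads' length; the fingertips stand 19 mm ahead of it and the grasp point (between the pads) is the TCP (r.tip_extent is the distance from the TCP to the fingertips, in m); z points along the fingers, y is the line along which they close (so a half turn about z gives the same grasp; the last joint's range is limited). The gripper opens to 88 mm and grips with 3 to 60 N. Pads are 19 mm wide; open, the fingers measure 130 mm over their backs; the gripper's body (78 mm by 193 mm) begins 47 mm behind the grasp point.
Start: joints at [-51.102, 20.546, 0.682, 0, -70.136, -16.507], TCP at [0.257, -0.624, 0.246] pointing down, gripper open.
Joint ranges: [-176.03, 176.03], [-82.01, 121.73], [-58.28, 71.71], [-173.87, 95.51], [-174.79, -0.11], [-173.66, 173.66]. Speed limits (degrees/s): [136.94, 136.94, 172.46, 180, 180, 180].

### API

Orientations are given as [roll, pitch, yaw] about the fixed x, y, z axes, in that order (R = Rz(yaw) Ry(pitch) Rx(roll)).
In Python, from plant import r gives the robot as it stands. The module is installed in compiled form; this text tells all that it offers.
- The arm moves only by the tool jog_arm, never from a script. Its argument "deltas" is a list that holds one entry, the list of rows, each a list of 5 numbers: the opening, from -1 (shut) to 1 (fully open), then the shift along the world's x, y, z in cm, then the turn about the world's z in rad. In form: [[[claw, dx, dy, dz, turn], ...]]. A call has 1 to 8 rows; each row shifts and turns the commanded pose from where the row before left it; what a row does not reach is not made up. A row lasts 1/8 s, in which the tool goes at most 62.5 mm and 10.7 degrees, less where a joint would pass 70% of its speed; a pose out of reach is approached as far as the arm can. A call with a gripper value outside its range is refused whole. The fingers move at their own pace and stop on an object; "force" is the grip in N (left out, the last holds). Time passes only in rows, so rows that do not move let the fingers close. It gives the time, the measured TCP pose, the force, the opening and the grip force at its end, in the units of the state.
- r.get_state(): the state, without advancing time (a new reading comes with each control period).
- r.capture(name): name is "scene" or "top" or "wrist"; returns the picture (400x640x3 uint8, blue, green, red); there is no depth.
- r.camera_info(name): a dict with "fx", "fy", "cx", "cy" (pixels), "k1" (the pictures are not rectified: a ray, as slopes to the right and down, at radius r is drawn at 1 + k1 r^2 times it, then the intrinsics apply), "view" (4x4, takes a point from world to camera coordinates). Camera axes: x right, y up, looking along -z (the intrinsics and any distortion apply to the point x, -y, -z); pixel columns grow to the right and rows downward; lengths in m; the calibration is good to about 2 mm. A picture is of the moment at which its call begins: read the wrist's pose just before it. camera_info takes no time and is no camera call; for the wrist camera it gives the pose at the moment of the call.
- r.close_job(): hands the job in; it is judged then, once.
The state is a dict: "time_s": time; "joints": joint angles; "qd": joint speeds; "joint_torque": joint torques, N m; "tcp_pos": TCP position; "eef_rot": TCP orientation; "contact_force": force on the tool from outside, world axes, zero at the start; "moment": the same for the moment, N m; "gripper_width": finger opening in m; "gripper_force": force on a finger pad.
Only numpy, scipy, OpenCV 4.12 (cv2) and the standard library are available. Lean on these libraries where they do the work, as an engineer would, in place of code of your own. Each camera call takes 0.05 s, during which the arm holds its last target. There are 200 camera calls.

## Working session

There is one attempt and no reset: what is moved stays moved. The work goes in short steps, Python scripts to look and compute and a tool call to move; the robot and the scene stay as the last step left them, time stands still between calls to the robot, and variables do not carry over. Pictures are saved under pics/ and viewed, at most 10 in all, crops included, and the job is handed in when it is done.

Besides the shell and the picture viewer there is one more tool, called after "Call:" as a command line: name --argument value ..., lists and objects as JSON in quotes. jog_arm: Moves the arm, as the interface text tells. Its arguments: {"type":"object","properties":{"deltas":{"type":"array"},"force":{"type":"number"}},"required":["deltas"]}

```bash
mkdir -p pics
cat > h.py <<'E'
import numpy as np, cv2
from plant import r
def ray(n,u,v,ci=None):
    c=ci or r.camera_info(n); V=np.array(c["view"])
    p=np.array([(u-c["cx"])/c["fx"],(v-c["cy"])/c["fy"]]); q=p.copy()
    for _ in range(20): q=p/(1+c["k1"]*(q@q))
    R=V[:3,:3]; o=-R.T@V[:3,3]; d=R.T@np.array([q[0],-q[1],-1]); return o,d/np.linalg.norm(d)
def onz(n,u,v,z,ci=None):
    o,d=ray(n,u,v,ci); return o+d*(z-o[2])/d[2]
def proj(n,P,ci=None):
    c=ci or r.camera_info(n); V=np.array(c["view"]); p=V[:3,:3]@np.array(P)+V[:3,3]
    s=np.array([p[0],-p[1]])/-p[2]; s=s*(1+c["k1"]*(s@s)); return s[0]*c["fx"]+c["cx"],s[1]*c["fy"]+c["cy"]
def tri(rays):
    A=np.zeros((3,3));b=np.zeros(3)
    for o,d in rays: M=np.eye(3)-np.outer(d,d);A+=M;b+=M@o
    x=np.linalg.solve(A,b); return x,[np.linalg.norm((np.eye(3)-np.outer(d,d))@(x-o)) for o,d in rays]
E
python3 - <<'E'
from h import *
for n in("scene","top","wrist"):
    cv2.imwrite(f"pics/{n}0.png",r.capture(n)); c=r.camera_info(n); o,d=ray(n,c["cx"],c["cy"]); print(n,o.round(3),d.round(3),c["fx"],c["k1"])
print({k:np.round(v,3) for k,v in r.get_state().items()}, r.tip_extent)
E
```

```text
scene [ 0.778 -0.547  1.019] [-0.254  0.501 -0.828] 378.2586538750349 0.0024853434721398998
top [ 0.459 -0.022  1.215] [ 0.054 -0.004 -0.999] 418.38063698003646 -0.04963876772260515
wrist [ 0.195 -0.649  0.385] [ 0.229  0.097 -0.969] 277.691538554439 -0.03997767140325875
{'time_s': np.float64(0.15), 'joints': array([-5.1101e+01,  2.0583e+01,  6.4500e-01, -1.3000e-02, -7.0137e+01,
       -1.6507e+01]), 'qd': array([-0.037, -0.161,  0.176,  0.124,  0.019, -0.029]), 'joint_torque': array([-0.0000e+00, -5.8327e+01,  2.9329e+01,  7.0010e+00,  9.0000e-03,
       -0.0000e+00]), 'tcp_pos': array([ 0.257, -0.624,  0.245]), 'eef_rot': array([ 1.79926e+02, -9.00000e-03, -1.57613e+02]), 'contact_force': array([ 0.465, -0.586, -0.108]), 'moment': array([ 0.009, -0.014, -0.017]), 'gripper_force': np.float64(0.0), 'gripper_width': np.float64(0.087)} 0.019
```

View pics/scene0.png

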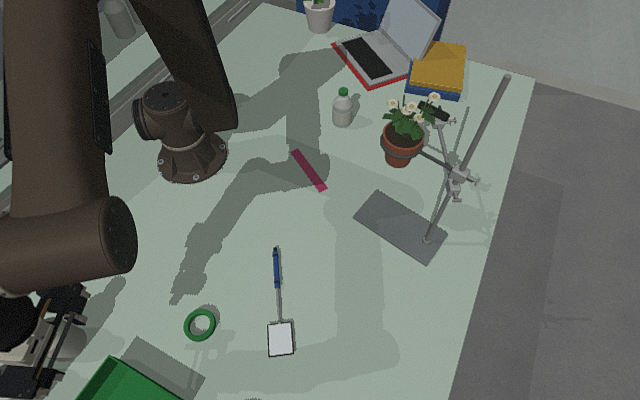

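View pics/top0.png

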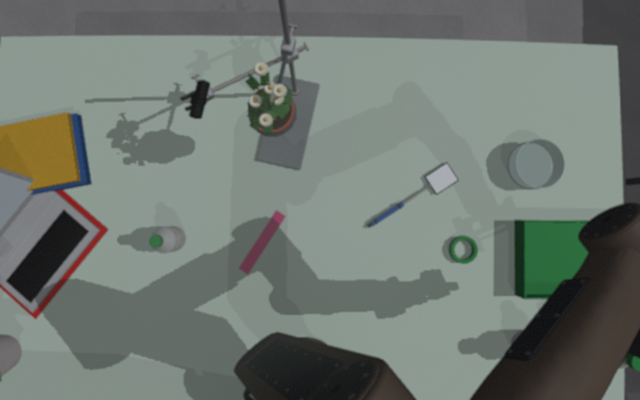

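Run:
```python
from h import *
S=cv2.imread("pics/scene0.png");T=cv2.imread("pics/top0.png")
def blob(I,lo,hi,box):
    m=cv2.inRange(cv2.cvtColor(I,cv2.COLOR_BGR2HSV),lo,hi); k=np.zeros_like(m);x0,y0,x1,y1=box;k[y0:y1,x0:x1]=m[y0:y1,x0:x1]
    c=max(cv2.findContours(k,0,1)[0],key=cv2.contourArea); return c
out={}
for n,I,bg,bh,bp in(("scene",S,(262,238,292,300),(255,310,305,365),(370,110,435,175)),("top",T,(355,190,412,235),(415,155,465,200),(235,75,305,140))):
    g=blob(I,(95,90,20),(130,255,255),bg); h=blob(I,(0,0,150),(180,40,255),bh)
    p=blob(I,(0,90,40),(14,255,255),bp)
    rg=cv2.minAreaRect(g);rh=cv2.minAreaRect(h); print(n,"grip",rg,"head",rh,"pot",cv2.boundingRect(p),cv2.contourArea(p)); out[n]=(rg,rh)
    print(" grip on z.009",onz(n,*rg[0],.009).round(4)," head on z.013",onz(n,*rh[0],.013).round(4))
    b=cv2.boxPoints(rg); print(" gripbox",[onz(n,*q,.018).round(3)[:2] for q in b])
for i in(0,1): print(tri([ray(n,*out[n][i][0]) for n in out]))
for n,cs in(("top",[(285,77),(319,84),(300,169),(255,161)]),("scene",[(374,190),(447,235),(428,266),(353,217)])):
    P=np.array([onz(n,*c,.012)[:2] for c in cs]);print(n,"plate",P.round(3).tolist(),np.linalg.norm(P-np.roll(P,-1,0),axis=1).round(3))
a=cv2.resize(S[70:280,340:520],None,fx=3,fy=2.8,interpolation=2); cv2.imwrite("pics/c1.png",cv2.resize(S[80:270,340:520],None,fx=3,fy=3,interpolation=2))
cv2.imwrite("pics/c2.png",cv2.resize(T[0:180,160:340],None,fx=3.3,fy=3.3,interpolation=2))
```

```text
scene grip ((275.7492370605469, 267.98614501953125), (24.240398406982422, 4.714951992034912), 86.8201675415039) head ((279.5, 337.0), (54.0, 49.0), 90.0) pot (383, 121, 42, 35) 296.5
 grip on z.009 [ 0.4708 -0.2335  0.009 ]  head on z.013 [ 0.5747 -0.3914  0.013 ]
 gripbox [array([ 0.447, -0.209]), array([ 0.459, -0.202]), array([ 0.499, -0.263]), array([ 0.487, -0.269])]
top grip ((386.9061279296875, 213.35487365722656), (3.5558271408081055, 25.53281021118164), 57.094757080078125) head ((441.5, 178.0), (18.859806060791016, 24.12946128845215), 56.3099365234375) pot (273, 103, 21, 30) 80.5
 grip on z.009 [ 0.4742 -0.2359  0.009 ]  head on z.013 [ 0.5788 -0.3938  0.013 ]
 gripbox [array([ 0.458, -0.201]), array([ 0.499, -0.262]), array([ 0.49 , -0.268]), array([ 0.45 , -0.206])]
(array([ 0.47349245, -0.2351683 ,  0.01558585]), [np.float64(0.0007735594876755929), np.float64(0.000773559487675544)])
(array([ 0.57716211, -0.39201562,  0.02073737]), [np.float64(0.0010185254235286713), np.float64(0.0010185254235285002)])
top plate [[0.87, 0.065], [0.85, -0.035], [0.599, 0.017], [0.62, 0.147]] [0.102 0.257 0.132 0.263]
scene plate [[0.62, 0.135], [0.875, 0.081], [0.854, -0.039], [0.6, 0.014]] [0.26  0.121 0.26  0.123]
```

View pics/c1.png

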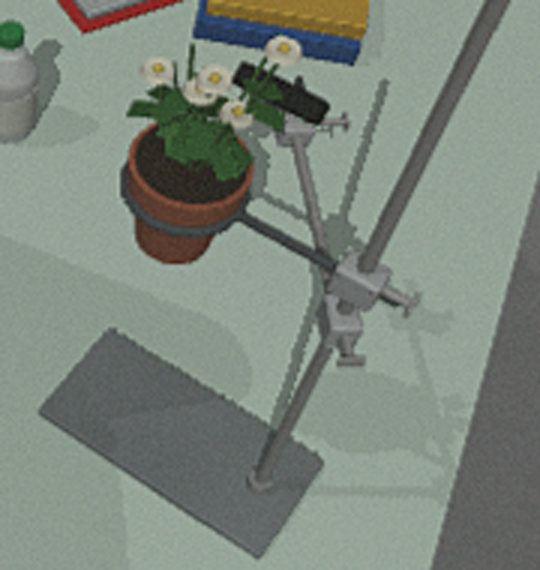

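View pics/c2.png

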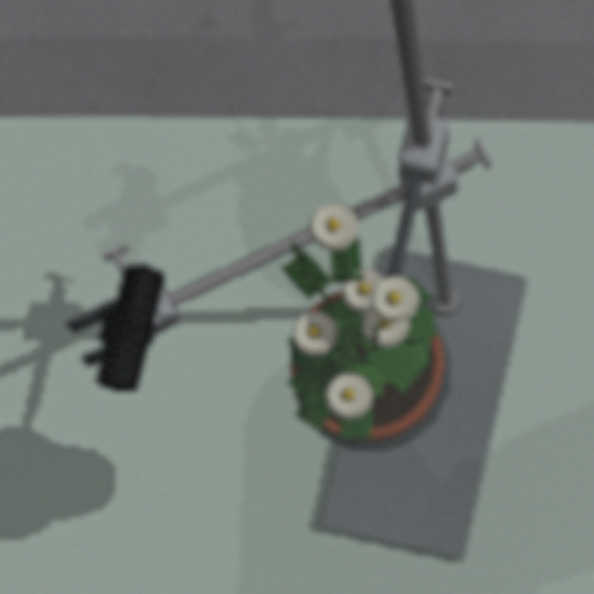

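Run:
```python
from h import *
from scipy.optimize import least_squares
obs=[("top",319.4,84.2,190,-65),("top",300,169.7,-70,-65),("top",254.5,160,-70,65),
("scene",377.3,189.3,-70,65),("scene",447.7,234.3,190,65),("scene",427.3,266,190,-65),("scene",353.3,217,-70,-65)]
W=np.array([onz(n,u,v,.012)[:2] for n,u,v,_,_ in obs]);M=np.array([o[3:] for o in obs])/1000
def f(p): c,s=np.cos(p[2]),np.sin(p[2]); return (M@np.array([[c,s],[-s,c]])+p[:2]-W).ravel()
p=least_squares(f,[.68,.07,-.2]).x; print("origin",p[:2].round(4),"yaw",np.degrees(p[2]).round(2)); print((f(p)*1000).reshape(-1,2).round(1).tolist())
ex=np.array([np.cos(p[2]),np.sin(p[2])]);ey=np.array([-ex[1],ex[0]])
# rod top-view check; webcam
cam,e=tri([ray("top",199.7,99.4),ray("scene",434,111)]); print("webcam ctr",cam.round(4),e,"in stand",(cam[:2]-p[:2])@ex,(cam[:2]-p[:2])@ey)
# pot bottom: camera-near lower edge
o,d=ray("scene",398.3,167.3); dh=(o[:2]-p[:2]);dh/=np.linalg.norm(dh); q=p[:2]+.031*dh
t=(q-o[:2])@dh/(d[:2]@dh); P=o+t*d; print("pot bottom edge",P.round(4),"lateral miss",(P[:2]-q).round(4))
# predicted silhouettes for dot heights
for z in(.25,.265,.28,.295):
    for n in("scene","top"):
        a=np.linspace(0,6.28,73)
        R=np.array([proj(n,[p[0]+.048*np.cos(t),p[1]+.048*np.sin(t),z+.09]) for t in a]);B=np.array([proj(n,[p[0]+.031*np.cos(t),p[1]+.031*np.sin(t),z]) for t in a])
        print(z,n,"rim L/R/T/B",R[:,0].min().round(1),R[:,0].max().round(1),R[:,1].min().round(1),R[:,1].max().round(1),"bot",B[:,0].min().round(1),B[:,0].max().round(1),B[:,1].max().round(1))
    L=np.r_[p[:2]+.156*ey,z+.026]; print("  lens",proj("scene",L),proj("top",L))
```

```text
origin [0.6799 0.0653] yaw -12.49
[[1.8, -3.4], [0.8, 0.2], [2.6, -5.0], [-3.3, 1.6], [3.0, 3.6], [-1.4, 0.2], [-3.6, 2.8]]
webcam ctr [0.7142 0.2295 0.3156] [np.float64(0.000525298037224701), np.float64(0.0005252980372247095)] in stand -0.0020042660659618378 0.16767195489785544
pot bottom edge [0.6914 0.0358 0.2883] lateral miss [0.0067 0.0011]
0.25 scene rim L/R/T/B 381.1 422.1 128.3 159.2 bot 383.4 407.8 176.4
0.25 top rim L/R/T/B 250.4 295.6 90.5 135.1 bot 263.4 289.9 135.4
  lens (np.float64(428.71838551648557), np.float64(124.64844199427804)) (np.float64(209.3907002026504), np.float64(104.34268625215455))
0.265 scene rim L/R/T/B 381.9 423.5 124.0 155.0 bot 384.1 408.9 172.8
0.265 top rim L/R/T/B 249.3 295.4 88.4 133.6 bot 262.6 289.6 134.2
  lens (np.float64(430.0182668803691), np.float64(120.66062520409427)) (np.float64(207.75413267081666), np.float64(102.54992031168854))
0.28 scene rim L/R/T/B 382.7 424.9 119.5 150.7 bot 384.9 410.0 169.2
0.28 top rim L/R/T/B 248.2 295.0 86.1 132.2 bot 261.8 289.2 132.8
  lens (np.float64(431.3508801532381), np.float64(116.5725590515777)) (np.float64(206.06536437327628), np.float64(100.6998782244462))
0.295 scene rim L/R/T/B 383.6 426.4 114.9 146.3 bot 385.8 411.1 165.4
0.295 top rim L/R/T/B 247.1 294.7 83.8 130.7 bot 261.0 288.8 131.5
  lens (np.float64(432.7174800632009), np.float64(112.3804070200306)) (np.float64(204.3218784348217), np.float64(98.78979350752476))
```

Call:
jog_arm --deltas '[[[1, 2, 4.2, -0.4, -0.14], [1, 2, 4.2, -0.4, -0.14], [1, 2, 4.2, -0.4, -0.14], [1, 2, 4.2, -0.4, -0.14], [1, 2, 4.2, -0.4, -0.14], [1, 2, 4.2, -0.4, -0.14], [1, 2, 4.2, -0.4, -0.14], [1, 2, 4.2, -0.4, -0.14]]]'

```text
time_s: 1.15
tcp_pos: [0.4175, -0.2866, 0.2134]
eef_rot: [180.0, 0.0, 138.0]
contact_force: [-0.3, -1.4, 0.9]
gripper_width: 0.0879
gripper_force: 0.0
```

Call:
jog_arm --deltas '[[[1, 1.9, 3.9, -0.4, -0.14], [1, 2, 3.9, -0.4, -0.12], [1, 0, 0, 0, 0], [1, 0, 0, 0, 0]]]'

```text
time_s: 1.65
tcp_pos: [0.456, -0.21, 0.2054]
eef_rot: [-180.0, -0.0, 123.4]
contact_force: [0.5, -1.2, 0.6]
gripper_width: 0.0877
gripper_force: 0.0
```

Run:
```python
from h import *
s=r.get_state();print(s["time_s"],np.round(s["tcp_pos"],4),np.round(s["eef_rot"],2),np.round(s["joints"],1))
ci=r.camera_info("wrist"); I=r.capture("wrist"); cv2.imwrite("pics/w1.png",I)
m=cv2.inRange(cv2.cvtColor(I,cv2.COLOR_BGR2HSV),(100,110,30),(125,255,255))
c=max(cv2.findContours(m,0,1)[0],key=cv2.contourArea);R=cv2.minAreaRect(c);print(R)
P=np.array([onz("wrist",*q,.018,ci)[:2] for q in cv2.boxPoints(R)]);print(P.round(4).tolist(),P.mean(0).round(4))
T=[.4725,-.235,.012];print(proj("wrist",T,ci),tri([ray("wrist",*R[0],ci),ray("top",386.9,213.35),ray("scene",275.75,268)]))
```

```text
1.65 [ 0.456  -0.21    0.2054] [-1.7998e+02 -1.0000e-02  1.2342e+02] [  -2.3    6.   -24.1    0.   -59.9 -144.3]
((319.0, 209.0), (60.0, 10.0), 90.0)
[[0.4456, -0.2045], [0.4555, -0.1979], [0.498, -0.2617], [0.4875, -0.2686]] [ 0.4716 -0.2332]
(np.float64(318.7612516869136), np.float64(210.04206565253057)) (array([ 0.4727086 , -0.23453486,  0.01247944]), [np.float64(0.0011782447641203817), np.float64(0.0016477770801743249), np.float64(0.0007866086685902518)])
```

View pics/w1.png

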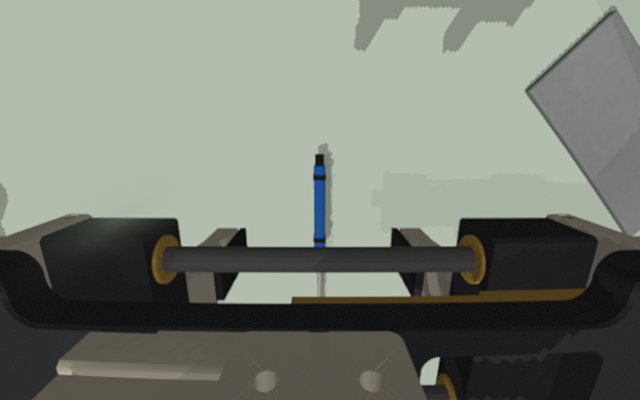

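Call:
jog_arm --deltas '[[[1, 0, 0.05, -5, 0], [1, 0, 0, -5, 0], [1, 0, 0, -4, 0], [1, 0, 0, -3, 0], [1, 0, 0, -1.3, 0], [1, 0, 0, 0, 0], [1, 0, 0, 0, 0]]]'

```text
time_s: 2.58
tcp_pos: [0.4569, -0.21, 0.0237]
eef_rot: [179.9, 0.1, 123.3]
contact_force: [0.7, 0.6, 0.6]
gripper_width: 0.0876
gripper_force: 0.0
```

Call:
jog_arm --deltas '[[[-1, 0, 0, 0, 0], [-1, 0, 0, 0, 0], [-1, 0, 0, 0, 0], [-1, 0, 0, 0, 0], [-1, 0, 0, 0, 0], [-1, 0, 0, 0, 0], [-1, 0, 0, 0, 0], [-1, 0, 0, 0, 0]]]' --force 3

```text
time_s: 3.58
tcp_pos: [0.4561, -0.2096, 0.0225]
eef_rot: [-180.0, -0.0, 123.3]
contact_force: [-0.3, 0.2, -0.6]
gripper_width: 0.0139
gripper_force: 3.1
```

Call:
jog_arm --deltas '[[[-1, 0.04, -0.07, 1.27, 0], [-1, 0.08, -0.12, 1.27, 0], [-1, 0.12, -0.17, 1.25, 0], [-1, 0.15, -0.23, 1.24, 0], [-1, 0.18, -0.28, 1.23, 0], [-1, 0.21, -0.32, 1.22, 0], [-1, 0, 0, 0, 0], [-1, 0, 0, 0, 0]]]' --force 3

```text
time_s: 4.58
tcp_pos: [0.4637, -0.2215, 0.0971]
eef_rot: [-180.0, -0.0, 123.3]
contact_force: [-0.6, -0.9, -0.6]
gripper_width: 0.0141
gripper_force: 3.0
```

Run:
```python
from h import *
s=r.get_state();print(s["contact_force"].round(2) if hasattr(s["contact_force"],"round") else s["contact_force"],s["moment"])
S=r.capture("scene");T=r.capture("top")
cv2.imwrite("pics/m1.png",np.hstack([cv2.resize(S[200:380,200:380],(400,400),interpolation=2),cv2.resize(T[130:280,340:490],(400,400),interpolation=2)]))
def head(I,box):
    x0,y0,x1,y1=box;m=cv2.inRange(cv2.cvtColor(I,cv2.COLOR_BGR2HSV),(0,0,150),(180,40,255));k=m*0;k[y0:y1,x0:x1]=m[y0:y1,x0:x1]
    return cv2.minAreaRect(max(cv2.findContours(k,0,1)[0],key=cv2.contourArea))
a=head(S,(240,280,330,380));b=head(T,(410,140,475,210));print(a,b,tri([ray("scene",*a[0]),ray("top",*b[0])]))
```

```text
[-0.55 -0.86 -0.57] [-0.18044815 -0.13398558 -0.00874853]
((284.5, 329.5), (99.0, 89.0), 90.0) ((442.0, 174.5), (69.0, 64.0), 90.0) (array([ 0.58521959, -0.3792136 ,  0.06174959]), [np.float64(0.0017780451606665417), np.float64(0.001778045160666551)])
```

View pics/m1.png

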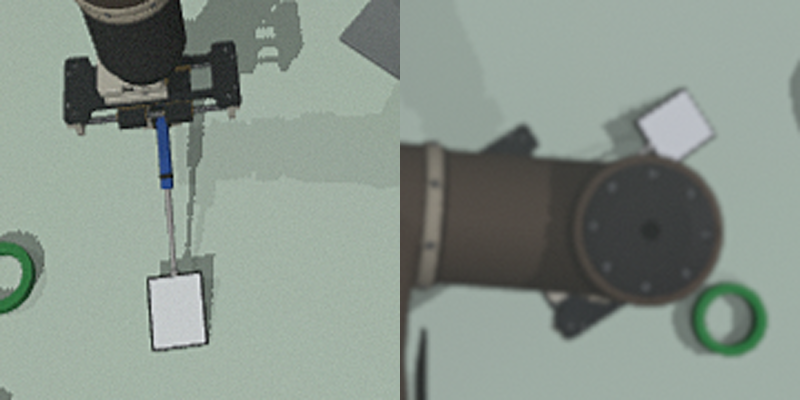

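```bash
cat >> h.py <<'E'
def headq(I,box,v=185):
    """glass corners in image: brightest quad in box"""
    x0,y0,x1,y1=box;m=cv2.inRange(cv2.cvtColor(I,cv2.COLOR_BGR2HSV),(0,0,v),(180,60,255));k=m*0;k[y0:y1,x0:x1]=m[y0:y1,x0:x1]
    c=max(cv2.findContours(k,0,1)[0],key=cv2.contourArea); h=cv2.convexHull(c); e=.02
    while True:
        q=cv2.approxPolyDP(h,e*cv2.arcLength(h,True),True)
        if len(q)<=4: return q[:,0].astype(float),cv2.contourArea(c)
        e+=.01
E
python3 - <<'E'
from h import *
print(tri([ray("scene",280.1,339.9),ray("top",445,177.6)]))
S=r.capture("scene");T=r.capture("top")
H=cv2.cvtColor(S,cv2.COLOR_BGR2HSV);print(H[340,280],H[340,310],cv2.cvtColor(T,cv2.COLOR_BGR2HSV)[177,445],cv2.cvtColor(T,cv2.COLOR_BGR2HSV)[150,440])
for n,I,b in(("scene",S,(255,300,305,375)),("top",T,(420,150,470,200))): print(n,headq(I,b,190 if n=="scene" else 170))
E
```

```text
(array([ 0.58039616, -0.39942238,  0.0246225 ]), [np.float64(0.001754682999467072), np.float64(0.0017546829994671946)])
[ 98   5 198] [ 66  21 181] [111  13 198] [ 72  22 174]
scene (array([[288., 323.],
       [291., 353.],
       [270., 355.],
       [267., 327.]]), 620.0)
top (array([[469., 199.],
       [420., 172.],
       [420., 150.],
       [469., 150.]]), 1208.0)
```

Call:
jog_arm --deltas '[[[-1, 0.24, -0.37, 1.19, 0], [-1, 0.27, -0.41, 1.17, 0], [-1, 0, 0, 0, 0], [-1, 0, 0, 0, 0]]]' --force 3

```text
time_s: 5.28
tcp_pos: [0.469, -0.2294, 0.1211]
eef_rot: [180.0, 0.0, 123.3]
contact_force: [1.0, -0.8, -1.4]
gripper_width: 0.014
gripper_force: 3.0
```

Call:
jog_arm --deltas '[[[-1, 0, 0, 0, 0], [-1, 0, 0, 0, 0], [-1, 0, 0, 0, 0], [-1, 0, 0, 1, 0], [-1, 0, 0, 3, 0], [-1, 0, 0, 4, 0], [-1, 0, 0, 4, 0], [-1, 0, 0, 2, 0]]]' --force 60

```text
time_s: 6.28
tcp_pos: [0.4694, -0.2294, 0.264]
eef_rot: [179.9, 0.1, 123.3]
contact_force: [0.2, 0.2, -1.8]
gripper_width: 0.0136
gripper_force: 60.0
```

Call:
jog_arm --deltas '[[[-1, 0, 0, 0, 0.1], [-1, 0, 0, 0, 0.16], [-1, 0, 0, 0, 0.16], [-1, 0, 0, 0, 0.16], [-1, 0, 0, 0, 0.16], [-1, 0, 0, 0, 0.16], [-1, 0, 0, 0, 0.16], [-1, 0, 0, 0, 0.16]]]'

```text
time_s: 7.28
tcp_pos: [0.4686, -0.2292, 0.2614]
eef_rot: [180.0, -0.0, -166.5]
contact_force: [0.2, -0.1, -1.8]
gripper_width: 0.0138
gripper_force: 60.0
```

Call:
jog_arm --deltas '[[[-1, 0, 0, 0, 0.16], [-1, 0, 0, 0, 0.16], [-1, 0, 0, 0, 0.16], [-1, 0, 0, 0, 0.16], [-1, 0, 0, 0, 0.16], [-1, 0, 0, 0, 0.16], [-1, 0, 0, 0, 0.16], [-1, 0, 0, 0, 0]]]'

```text
time_s: 8.28
tcp_pos: [0.4688, -0.2293, 0.2614]
eef_rot: [-180.0, 0.0, -102.7]
contact_force: [0.1, 0.6, -1.8]
gripper_width: 0.0132
gripper_force: 60.0
```

Run:
```python
from h import *
s=r.get_state();print(s["time_s"],np.round(s["tcp_pos"],4),np.round(s["eef_rot"],2),np.round(s["joints"],1),np.round(s["qd"],1))
S=r.capture("scene");T=r.capture("top");cv2.imwrite("pics/s2.png",S);cv2.imwrite("pics/t2.png",T)
cv2.imwrite("pics/st2.png",np.hstack([S[0:400,120:520],T[0:400,160:560]]))
```

```text
8.275 [ 0.4688 -0.2293  0.2614] [-179.99    0.   -102.67] [ -4.5   5.4 -17.   -0.  -67.5  -8.2] [-0.   0.1 -0.1 -0.   0.2 -5.1]
```

View pics/st2.png

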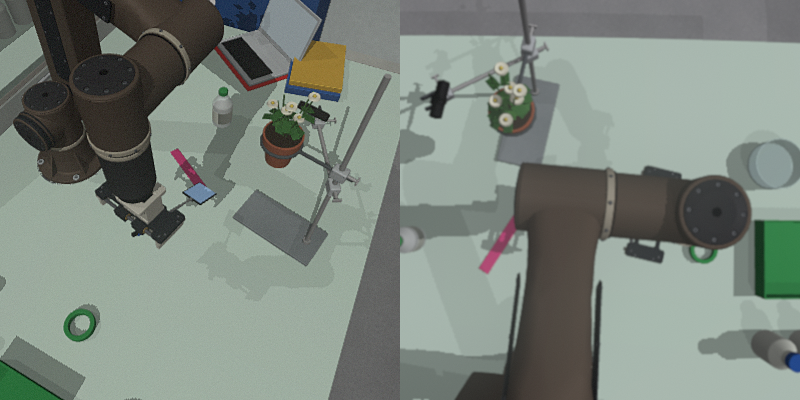

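Run:
```python
from h import *
# cap centre above wrist
print("cap",tri([ray("scene",225,72),ray("top",477,212)]))
# link left end (elbow corner) top px: (518..)-> outer top-left corner and lower edge
o,d=ray("scene",225,72);
P=np.array([.469,-.229]);t=((P-o[:2])@d[:2])/(d[:2]@d[:2]);print("cap by vertical axis",o+t*d)
for z in(.5,.55,.6,.65,.7): print(z,[proj("top",[.469,-.229,z]),proj("scene",[.469,-.229,z])], [onz("top",u,v,z)[:2].round(3).tolist() for u,v in((278,163),(370,170),(370,238),(477,212))])
# flowers: top crop ->full and scene
S=cv2.imread("pics/scene0.png")
F=[((340+283/3,80+50/3),(160+334/3.3,225/3.3)),((340+157/3,80+70/3),(160+315/3.3,332/3.3)),((340+237/3,80+112/3),(160+397/3.3,297/3.3)),((340+215/3,80+78/3),(160+365/3.3,288/3.3)),((340+200/3,80+92/3),(160+349/3.3,396/3.3))]
for a in F:
    for b in F:
        x,e=tri([ray("scene",*a[0]),ray("top",*b[1])])
        if e[0]<.004: print("flower",x.round(3),round(e[0],4))
```

```text
cap (array([ 0.47036251, -0.23109508,  0.68459946]), [np.float64(0.0015990180821115977), np.float64(0.0015990180821115905)])
cap by vertical axis [ 0.46977063 -0.22825661  0.68221844]
0.5 [(np.float64(433.3152253794632), np.float64(213.46731875690944)), (np.float64(246.7876614619045), np.float64(156.76385173854146))] [[0.552, 0.039], [0.542, -0.119], [0.426, -0.12], [0.473, -0.305]]
0.55 [(np.float64(442.2733184234028), np.float64(213.15828631071236)), (np.float64(241.6807881250876), np.float64(137.61364415287875))] [[0.545, 0.035], [0.536, -0.113], [0.428, -0.113], [0.472, -0.285]]
0.6 [(np.float64(452.6625504564031), np.float64(212.79853381648167)), (np.float64(235.84864907848407), np.float64(115.74790089515929))] [[0.539, 0.03], [0.531, -0.106], [0.43, -0.107], [0.471, -0.266]]
0.65 [(np.float64(464.85295039732097), np.float64(212.37454568839158)), (np.float64(229.12454656957098), np.float64(90.54348376215799))] [[0.532, 0.026], [0.525, -0.099], [0.433, -0.1], [0.47, -0.246]]
0.7 [(np.float64(479.3528328048794), np.float64(211.86757613380217)), (np.float64(221.28630962394664), np.float64(61.17024537255833))] [[0.526, 0.022], [0.519, -0.092], [0.435, -0.093], [0.469, -0.226]]
flower [0.72  0.072 0.494] 0.0006
flower [0.639 0.068 0.447] 0.0
flower [0.703 0.061 0.44 ] 0.0004
flower [0.678 0.089 0.437] 0.0004
flower [0.685 0.039 0.483] 0.0001
```

```bash
cat >> h.py <<'E'
def glass(I,box,tcp,yaw):
    x0,y0,x1,y1=box;h=cv2.cvtColor(I,cv2.COLOR_BGR2HSV);m=cv2.inRange(h,(95,25,110),(130,140,255));k=m*0;k[y0:y1,x0:x1]=m[y0:y1,x0:x1]
    c=max(cv2.findContours(k,0,1)[0],key=cv2.contourArea);M=cv2.moments(c);R=cv2.minAreaRect(c)
    u,v=R[0]; o,d=ray("scene",u,v);a=np.radians(yaw);e=np.array([np.cos(a),np.sin(a)]);n=np.array([-e[1],e[0]])
    t=((np.array(tcp[:2])-o[:2])@n)/(d[:2]@n);P=o+t*d;q=(P[:2]-np.array(tcp[:2]))@e;z=P[2]-(tcp[2]-.0125)
    th=np.degrees(np.arctan2(-z,q)+np.arctan2(3,220))
    return P,q,z,np.hypot(q,z),th,R,cv2.contourArea(c)
E
python3 - <<'E'
from h import *
S=cv2.imread("pics/s2.png");print(cv2.cvtColor(S,cv2.COLOR_BGR2HSV)[193,320])
print(glass(S,(295,170,345,215),[.4688,-.2293,.2614],77.3))
for th in(18,20,22,24,26):
    t=np.radians(th);q=.22*np.cos(t)+.003*np.sin(t);z=-.22*np.sin(t)+.003*np.cos(t);print(th,proj("scene",[.4688+.22*q,-.2293+.9755*q,.2489+z]))
E
```

```text
[104  86 161]
(array([ 0.51178121, -0.03857732,  0.16147495]), np.float64(0.19550581494164226), np.float64(-0.08742505211204943), np.float64(0.21416270313196514), np.float64(24.874193721536468), ((319.0, 192.0), (26.07090950012207, 17.19570541381836), 33.6900634765625), 306.5)
18 (np.float64(322.3671383389701), np.float64(183.892034664182))
20 (np.float64(321.8177101103755), np.float64(186.00253505760978))
22 (np.float64(321.2146769311064), np.float64(188.1339097832604))
24 (np.float64(320.55919242083723), np.float64(190.28443607112018))
26 (np.float64(319.8523884510371), np.float64(192.45244400048472))
```

Call:
jog_arm --deltas '[[[-1, 1.0, 0.6, 1.5, 0], [-1, 2.5, 1.4, 1.5, 0], [-1, 2.5, 1.4, 0, 0], [-1, 2.5, 1.4, 0, 0], [-1, 2, 1.2, 0, 0], [-1, 1.5, 1, 0, 0], [-1, 1, 0.5, 0, 0], [-1, 0, 0, 0, 0]]]'

```text
time_s: 9.38
tcp_pos: [0.5994, -0.154, 0.2906]
eef_rot: [180.0, -0.0, -102.6]
contact_force: [-0.9, -0.5, -1.1]
gripper_width: 0.0134
gripper_force: 60.0
```

Call:
jog_arm --deltas '[[[-1, 1.5, 0.9, 0, 0], [-1, 1.5, 0.9, 0, 0], [-1, 0.7, 0.4, -0.5, 0], [-1, 0, 0, -1.5, 0], [-1, 0, 0, -1.5, 0], [-1, 0, 0, -0.5, 0], [-1, 0, 0, 0, 0], [-1, 0, 0, 0, 0]]]'

```text
time_s: 10.38
tcp_pos: [0.6362, -0.1325, 0.2516]
eef_rot: [-179.9, 0.0, -102.6]
contact_force: [0.5, -0.3, -1.1]
gripper_width: 0.0134
gripper_force: 60.0
```

Run:
```python
from h import *
s=r.get_state();print(s["time_s"],np.round(s["tcp_pos"],4),np.round(s["eef_rot"],2),np.round(s["contact_force"],1))
S=r.capture("scene");T=r.capture("top");cv2.imwrite("pics/s3.png",S)
cv2.imwrite("pics/st3.png",np.hstack([cv2.resize(S[80:280,300:500],(400,400),interpolation=2),T[0:400,160:560]]))
g=[.680,.065,.154]; print("want px",proj("scene",g),proj("top",g)); print(glass(S,(360,180,430,260),s["tcp_pos"],77.4))
```

```text
10.375 [ 0.6362 -0.1325  0.2516] [-179.95    0.   -102.61] [ 0.5 -0.3 -1.1]
want px (np.float64(390.1201291769579), np.float64(187.94355028515224)) (np.float64(280.0356745774804), np.float64(130.75569873142362))Traceback (most recent call last):
  File "<stdin>", line 5, in <module>
  File "h.py", line 27, in glass
    c=max(cv2.findContours(k,0,1)[0],key=cv2.contourArea);M=cv2.moments(c);R=cv2.minAreaRect(c)
ValueError: max() iterable argument is empty
```

View pics/st3.png

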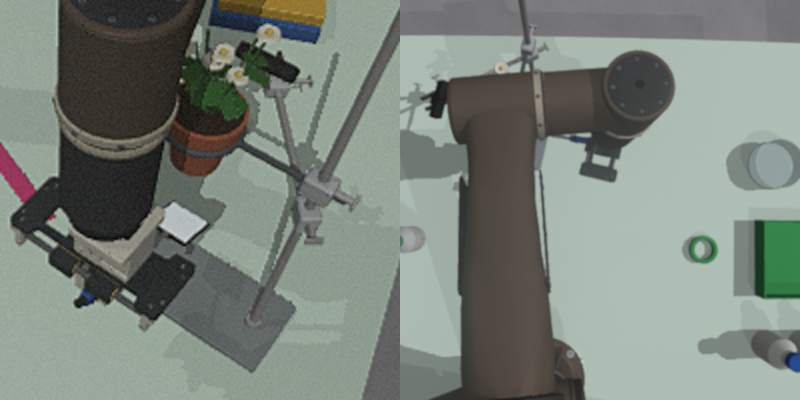

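Run:
```python
from h import *
S=cv2.imread("pics/s3.png"); x0,y0=370,160
Z=cv2.resize(S[y0:y0+60,x0:x0+60],(600,600),interpolation=2)
tcp=np.array([.6362,-.1325,.2516]);a=np.radians(77.4)
for th,col in((22,(0,0,255)),(25,(255,0,0))):
    t=np.radians(th);X=np.array([np.cos(t)*np.cos(a),np.cos(t)*np.sin(a),-np.sin(t)]);Y=np.array([-np.sin(a),np.cos(a),0]);N=np.cross(X,Y)
    P0=tcp-[0,0,.0125]+.22*X+.003*N; print(th,P0.round(4))
    for i,j in((0,0),(37,29),(37,-29),(-37,29),(-37,-29)):
        u,v=proj("scene",P0+i/1e3*X+j/1e3*Y); cv2.drawMarker(Z,(int((u-x0+.5)*10),int((v-y0+.5)*10)),col,0,20,2)
cv2.imwrite("pics/z3.png",Z)
```

```text
22 [0.6809 0.0677 0.1595]
25 [0.68   0.0633 0.1488]
```

View pics/z3.png

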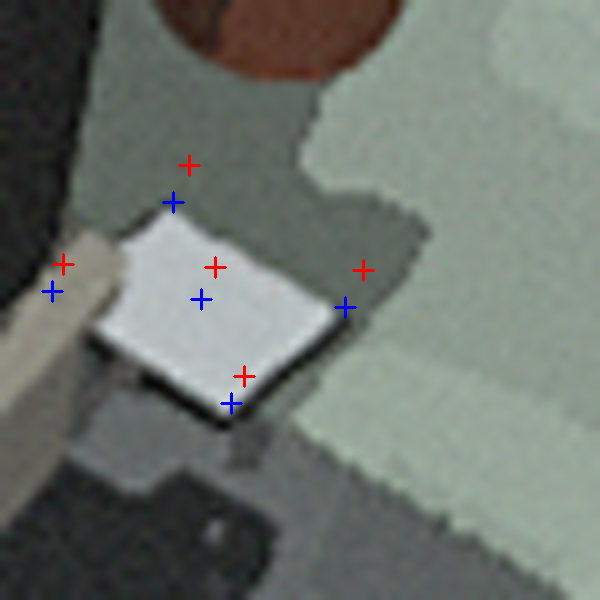

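Run:
```python
from h import *
fr=np.mean([r.capture("scene").astype(float) for _ in range(4)],0).astype(np.uint8); cv2.imwrite("pics/s4.png",fr)
s=r.get_state();print(s["time_s"],np.round(s["tcp_pos"],4))
for n in("s3","s4"):
    I=cv2.imread(f"pics/{n}.png");h=cv2.cvtColor(I,cv2.COLOR_BGR2HSV)
    b=cv2.inRange(h,(100,100,30),(130,255,255));b[:, :325]=0;b[:,365:]=0;b[:215]=0;b[245:]=0
    M=cv2.moments(b,True);print(n,"tail blue",M["m10"]/M["m00"],M["m01"]/M["m00"],M["m00"])
    w=cv2.inRange(h,(0,0,165),(180,30,255));w[:,:384]=0;w[:,408]=0;w[:178]=0;w[204:]=0;w[:,406:]=0
    c=max(cv2.findContours(w,0,1)[0],key=cv2.contourArea);print(" glass",cv2.minAreaRect(c),cv2.boundingRect(c),cv2.moments(w,True)["m00"])
tcp=np.array([.6362,-.1325,.2516]);a=np.radians(77.4)
for th in(22,25):
    t=np.radians(th);X=np.array([np.cos(t)*np.cos(a),np.cos(t)*np.sin(a),-np.sin(t)]);Y=np.array([-np.sin(a),np.cos(a),0]);N=np.cross(X,Y)
    print(th,[(x,np.round(proj("scene",tcp-[0,0,.0125]+(x+30)/1e3*X+.004*N),1)) for x in(-38,-46,-55)])
# tail tip in w1 frame, on z=.009, relative to grip origin along axis
```

```text
10.675 [ 0.6361 -0.1323  0.2513]
s3 tail blue 343.46666666666664 228.23333333333332 30.0
 glass ((390.5077209472656, 191.3615264892578), (19.597488403320312, 13.767854690551758), 29.74488067626953) (384, 181, 19, 20) 251.0
s4 tail blue 343.5483870967742 228.19354838709677 31.0
 glass ((390.4974365234375, 191.29014587402344), (19.5789852142334, 13.82046127319336), 30.25643539428711) (384, 181, 19, 20) 252.0
22 [(-38, array([346.6, 223.2])), (-46, array([344.8, 224.7])), (-55, array([342.7, 226.5]))]
25 [(-38, array([346.7, 223. ])), (-46, array([344.9, 224.4])), (-55, array([342.9, 226.1]))]
```

Call:
jog_arm --deltas '[[[-1, 0, 0, 0.3, 0], [-1, 0, 0, 0, 0], [-1, 0, 0, 0, 0], [-1, 0, 0, 0, 0], [-1, 0, 0, 0, 0], [-1, 0, 0, 0, 0], [-1, 0, 0, 0, 0], [-1, 0, 0, 0, 0]]]'

```text
time_s: 11.68
tcp_pos: [0.636, -0.1323, 0.2539]
eef_rot: [180.0, -0.0, -102.6]
contact_force: [-0.3, 0.2, -1.1]
gripper_width: 0.0131
gripper_force: 60.0
```

Run:
```python
from plant import r
import numpy as np
s=r.get_state();print(s["time_s"],np.round(s["tcp_pos"],4),np.round(s["qd"],1),np.round(s["contact_force"],1),s["gripper_width"],s["gripper_force"])
print(r.close_job())
```

```text
11.675 [ 0.636  -0.1323  0.2539] [-0.1 -0.   0.  -0.1  0.   0.1] [-0.3  0.2 -1.1] 0.013146368815629623 59.99921143054962
the job is handed in; nothing more can be done
None
```

I handed the job in at 11.7 s with the gripper holding the mirror at 60 N, still and glass up below the pot, tilted about 23° towards the webcam (22° asked, my estimate is good to 1–2°); I had no webcam picture to confirm that the dot shows in the glass.

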